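# Lay a seat block to a spacer gap on a sloping rail

## Robot

A 7-joint arm with a two-finger parallel gripper is mounted at the origin on the work surface. World frame = base frame: x ahead of the robot, y to its left, z up, the work surface at z = 0. Lengths are in m, angles in rad, forces in N, time in s.
With the tool pointing down it reaches from about 0.4 to 0.9 m from the base axis. Payload 5.5 kg.
Tool frame: the origin (TCP) lies on the centre line of the jaws, within the pads' length; the fingertips stand 14 mm ahead of it and the grasp point (between the pads) lies 5 mm behind it; z points along the fingers, y is the line along which they close (so a half turn about z gives the same grasp; the last joint's range is limited). The gripper opens to 92 mm and grips with 3 to 60 N. Pads are 19 mm wide; open, the fingers measure 130 mm over their backs; the gripper's body (75 mm by 190 mm) begins 47 mm behind the grasp point.
Start: joints at [1.566, 0.501, -0.427, 1.55, 0.221, 1.138, -0.21], TCP at [0.172, -0.627, 0.241] pointing down, gripper open.
Joint ranges: [-2.88, 2.88], [-0.31, 2.03], [-1.54, 1.56], [0.2, 2.42], [-1.41, 4.55], [0.19, 2.02], [-2.57, 2.57]. Speed limits (rad/s): [2.57, 2.57, 3.14, 3.14, 3.14, 3.14, 3.14].

## Interface

Orientations are given as a unit quaternion [x, y, z, w].
In Python, from cell import manip, hand, solver, viewer, regions_of, sensors gives the robot as it stands. Calls block until the motion is done:
- manip.movep(position, orientation): joint-space move of the TCP to a pose.
- manip.line_to(position, orientation=None, speed=0.15): straight line of the TCP; orientation=None keeps the orientation; speed is the mean speed in m/s.
- manip.goto_joints(angles): joint-space move.
- hand.move_gripper(opening, grip_force=None): finger opening in m; grip_force is the grip in N (None keeps the last); returns when the fingers have stopped.
- manip.pause(seconds).
- solver.ik(position, orientation): joint angles nearest the present ones, or None.
- viewer.snapshot(name): name is "scene" or "side" or "wrist"; returns a dict with "img" (420x560x3 uint8, red, green, blue), "z_map" (420x560 float32, m along the optical axis (not along the pixel's ray), 0 where there is no reading), "vertical_fov" (degrees; the focal length in pixels is half the picture's height over the tangent of half this angle, whatever the lens; pixels are square), "cx", "cy" (the principal point, pixels), "extrinsics" (4x4, takes a point from world to camera coordinates); the wrist camera has in their place "hand_eye" (4x4, takes a point from camera to tool coordinates, whose origin is the TCP and whose axes are the flange's). Camera axes: x right, y up, looking along -z (the intrinsics and any distortion apply to the point x, -y, -z); pixel columns grow to the right and rows downward; lengths in m; the calibration is good to about 2 mm. A picture is of the moment at which its call begins: read the wrist's pose just before it.
A pose or a line that the arm cannot do raises manip.MotionError and nothing moves.
- manip.finish_job(): hands the job in; it is judged then, once.
Trained networks look in a picture, given as the dict that the camera call returned (one of the last four; its "shot" number tells which), for a name from the list of things; names that differ only in an ending like _2 or _b are one class to them, and where a whole thing is asked for, a point or a joint stands for the part that bears it (a point fixed in the world has none). Each returns a list of dicts, best first, with "score" (0 to 1); they miss things now and then, are a little off and sometimes report something else, mostly with a low value. They report only what shows in the picture. A call takes as long as a camera call.
- regions_of(picture, thing): "region" (420x560 bool, what is visible of it) and "rect" ([left, top, right, bottom] in pixels, round what is visible of it).
Readings, each from a call of its own:
- sensors.read_t(): time.
- sensors.read_q(): joint angles.
- sensors.read_qd(): joint speeds.
- sensors.read_effort(): joint torques, N m.
- sensors.read_tcp_pos(): TCP position.
- sensors.read_ee_rot(): TCP orientation.
- sensors.read_contact_force(): force on the tool from outside, world axes, zero at the start.
- sensors.read_moment(): the same for the moment, N m.
- sensors.read_gripper_width(): finger opening in m.
- sensors.read_gripper_force(): force on a finger pad.
Only numpy, scipy, OpenCV 4.12 (cv2) and the standard library are available. Lean on these libraries where they do the work, as an engineer would, in place of code of your own. Each camera call takes 0.05 s, during which the arm holds its last target. There are 200 camera calls.

## Task

Lay the loose 80 mm oak block flat on the sloping black rail, snug to the lip, in line with the glued oak block and on its open side towards the orange clamp, with an even 12 mm gap between the two: first stand the 12 mm spacer against the glued block, then lay the oak block up against the spacer. Then draw the spacer out without shifting the block and stand it back in its free slot of the rack. Leave everything else where it is.

Things in the scene. Friction and masses are not known exactly. Their poses are not given: they have to be found in the camera images.
- lip_mid (a point): Middle of the line where the sloping black rail (fixed; 340 mm along the row, 135 mm up the slope) meets the inner face of its low brown lip, 35 mm above the table. Axes: y level along the lip (row), x level towards where the rail rises, away from the robot, z up. The rail rises 30 degrees towards +x. The lip is 10 mm thick and stands 6 mm above the rail, square to it.
- starter: The oak block glued near one end of the rail (left or right varies), lower edge against the lip: 80 mm along the row, 58 mm up the slope, 30 mm thick, a dark screw head in its top. Fixed. Origin: middle of its underside, on the rail, 29 mm up the slope from the lip. Axes level, as lip_mid: y along the row, x to the rising side, z up.
- starter_center (a point): The centre of the glued oak block, half-way through its thickness; axes as starter (level).
- clamp_mid (a point): The orange clamp fixed to the other end of the rail: 34 mm along the row, 50 mm up the slope, 70 mm high square to the slope. Point: on its mid-line, 30 mm above the rail. The free stretch of rail between glued block and clamp is about 165 mm. Axes level as starter.
- block_center (a point): The loose oak block to be laid: 58 mm along its own x, 80 mm along its own y, 30 mm thick along its own z, about 100 g, at its centre. It starts flat on the grey board, turned up to about 50 degrees either way.
- offcut_center (a point): A shorter oak offcut (58 mm along x, 60 mm along y, 30 mm thick) on the same grey board; the point is its centre. Not to be used.
- board: Grey board, 250 x 130 x 8 mm, fixed flat on the table (left or right varies). Origin: centre of its underside. The oak block and the offcut start on top of it, 8 mm above the table.
- rack_mid (a point): Middle of the floor (8 mm above the table) of the fixed plywood spacer rack, 190 mm along its x, 64 mm along y, z up (left or right varies). Three slots at x = -60, 0 and 60 mm, each 20 mm wide along x, open at the ends, between ribs 7 mm thick and 22 mm high above the floor. One spacer stands in each; which is where varies.
- spacer12_center (a point): The aluminium spacer that is 12 mm thick (along its own x), 50 mm long (y), 58 mm high (z), about 100 g, loose; the point is its centre, 29 mm above its foot. It starts upright in a slot of the rack.
- spacer8_center (a point): The look-alike spacer that is 8 mm thick (x), 50 mm long (y), 58 mm high (z); point at its centre. Not to be used; stays in the rack.
- spacer16_center (a point): The look-alike spacer that is 16 mm thick (x), 50 mm long (y), 58 mm high (z); point at its centre. Not to be used; stays in the rack.
- block: The same loose oak block (80 x 58 x 30 mm); origin: the centre of its underside.
- spacer12: The same 12 mm spacer; origin: the centre of its foot.
- glue: White glue bottle with red cap, 56 mm across, 150 mm high, standing; origin: centre of its foot. Bystander.
- jar: Amber glass jar with a steel lid, 64 mm across, 60 mm high, standing between the robot and the sloping rest; origin: centre of its foot. Bystander.
- tin: Green tin, 72 mm across, 90 mm high, standing; origin: centre of its foot. Bystander.
- hammer: Hammer lying behind the rest; bystander.
- driver: Screwdriver with a red handle, lying at the left side; bystander.
- brush: Brush lying at the right side; bystander.

How it is judged:
By the outcome, as a careful person would: the job done as asked, in the order asked, and still so for the second after the job is handed in, with the robot touching nothing.
It also fails if it takes over 72 s, if anything falls off the work surface, if the arm or the gripper's body presses on something with over 40 N, if the wrist force passes 120 N, or if a joint passes its speed limit or range.

## Working session

There is one attempt and no reset: what is moved stays moved. The work goes in short steps, each a Python script; the robot and the scene stay as the last script left them, time stands still between calls to the robot, and variables do not carry over. Pictures are saved under pics/ and viewed, at most 10 in all, crops included, and the job is handed in when it is done.

```bash
ls; mkdir -p pics
cat > h.py <<'E'
import numpy as np, cv2
from scipy.spatial.transform import Rotation as R
from cell import manip, hand, solver, viewer, regions_of, sensors
def snap(name):
    T=None
    if name=="wrist":
        p=np.array(sensors.read_tcp_pos()); q=sensors.read_ee_rot()
        T=np.eye(4); T[:3,:3]=R.from_quat(q).as_matrix(); T[:3,3]=p
    s=viewer.snapshot(name)
    s["c2w"]=T@np.array(s["hand_eye"]) if T is not None else np.linalg.inv(np.array(s["extrinsics"]))
    return s
def cloud(s):
    z=s["z_map"]; h,w=z.shape; f=h/2/np.tan(np.radians(s["vertical_fov"])/2)
    v,u=np.mgrid[:h,:w]
    P=np.stack([(u-s["cx"])/f*z,-(v-s["cy"])/f*z,-z],-1)
    W=P@s["c2w"][:3,:3].T+s["c2w"][:3,3]; W[z<=0]=np.nan
    return W
def save(s,n): cv2.imwrite("pics/"+n,s["img"][:,:,::-1])
E
python3 - <<'E'
from h import *
for n in ("scene","side","wrist"):
    s=snap(n); save(s,n+".png"); print(n,[k for k in s if k not in("img","z_map")],s["vertical_fov"],s["cx"],s["cy"],s["c2w"].round(3).tolist(),{k:s[k] for k in s if 'dist' in k or 'lens' in k})
    if n=="wrist": continue
    W=cloud(s)
    for t in ["starter","clamp_mid","block","offcut_center","board","rack_mid","spacer12","spacer8_center","spacer16_center","glue","jar","tin"]:
        for r in regions_of(s,t)[:2]:
            p=W[r["region"]]; print(t,round(r["score"],2),r["rect"],np.nanmedian(p,0).round(3),np.nanpercentile(p,2,axis=0).round(3),np.nanpercentile(p,98,axis=0).round(3))
print(sensors.read_ee_rot(),sensors.read_t())
E
```

```text
pics
scene ['vertical_fov', 'cx', 'cy', 'extrinsics', 'shot', 'c2w'] 56.38318961052462 278.4186165541192 205.04951612985374 [[-0.845, -0.465, 0.263, 0.985], [0.534, -0.723, 0.439, 0.607], [-0.014, 0.512, 0.859, 1.264], [0.0, 0.0, 0.0, 1.0]] {}
starter 0.81 [298.9, 211.7, 322.3, 235.2] [0.565 0.119 0.073] [0.528 0.075 0.049] [0.591 0.155 0.089]
starter 0.37 [238.6, 139.1, 260.1, 161.4] [ 0.571 -0.306  0.034] [ 0.527 -0.351  0.008] [ 0.608 -0.267  0.04 ]
clamp_mid 0.74 [275.2, 162.0, 295.7, 179.9] [ 0.527 -0.103  0.085] [ 0.49  -0.122  0.051] [ 0.554 -0.094  0.118]
block 0.75 [277.3, 163.8, 298.2, 179.1] [ 0.523 -0.105  0.075] [ 0.457 -0.189 -0.003] [ 0.555 -0.093  0.118]
block 0.68 [240.3, 142.7, 258.4, 157.9] [ 0.57  -0.303  0.034] [ 0.527 -0.347  0.01 ] [ 0.605 -0.266  0.041]
offcut_center 0.65 [262.2, 121.0, 278.9, 143.2] [ 0.449 -0.336  0.034] [ 0.411 -0.375  0.006] [ 0.479 -0.309  0.04 ]
board 0.79 [227.6, 121.5, 290.3, 171.3] [ 0.501 -0.311  0.005] [ 0.384 -0.406 -0.003] [ 0.632 -0.25   0.032]
board 0.42 [354.7, 258.0, 367.6, 278.1] [0.51  0.336 0.042] [0.477 0.309 0.004] [0.518
[... 2615 characters left out ...]
 0.97 [176.8, 271.9, 196.8, 297.1] [0.561 0.34  0.056] [0.558 0.313 0.028] [0.575 0.361 0.069]
glue 0.6 [169.5, 180.4, 194.7, 231.9] [0.762 0.205 0.081] [0.75  0.176 0.011] [0.788 0.223 0.152]
jar 0.69 [312.3, 234.6, 338.2, 263.3] [0.414 0.026 0.049] [ 0.393 -0.008  0.007] [0.444 0.043 0.064]
tin 0.86 [295.4, 137.0, 316.3, 168.5] [ 0.741 -0.25   0.063] [ 0.721 -0.344  0.004] [ 0.823 -0.233  0.094]
wrist ['vertical_fov', 'cx', 'cy', 'hand_eye', 'shot', 'c2w'] 64.00782680098428 278.16913839112334 210.48535189824022 [[0.265, 0.93, 0.254, 0.241], [-0.964, 0.256, 0.07, -0.608], [0.0, -0.264, 0.965, 0.384], [0.0, 0.0, 0.0, 1.0]] {}
[9.91049105e-01 1.33497825e-01 1.69767674e-05 3.54373952e-05] 1.35
```

```bash
cat >> h.py <<'E'
def down(a): return (R.from_euler('z',a)*R.from_euler('x',np.pi)).as_quat()
E
python3 - <<'E'
from h import *
import pickle
D={}
for n,p in (("block",(.53,-.30,.2)),("rail",(.53,.02,.24)),("rack",(.49,.335,.2))):
    manip.movep(list(p),down(0)); manip.pause(0.2)
    s=snap("wrist"); D[n]=s; save(s,"w_%s.png"%n); W=cloud(s); s["reg"]={}
    for t in {"block":["block","offcut_center"],"rail":["starter","clamp_mid","lip_mid","jar"],"rack":["spacer12","spacer8_center","spacer16_center","rack_mid"]}[n]:
        rr=regions_of(s,t)[:2]; s["reg"][t]=rr
        for r in rr:
            p=W[r["region"]]; print(t,round(r["score"],2),r["rect"],np.nanmedian(p,0).round(4),np.nanpercentile(p,2,axis=0).round(4),np.nanpercentile(p,98,axis=0).round(4))
    print(n,sensors.read_t(),np.round(sensors.read_q(),2))
pickle.dump(D,open("D.pkl","wb"))
cv2.imwrite("pics/all.png",cv2.resize(np.vstack([np.hstack([D["block"]["img"],D["rail"]["img"]]),np.hstack([D["rack"]["img"],cv2.imread("pics/side.png")[:,:,::-1]])])[:,:,::-1],(800,600),interpolation=cv2.INTER_AREA))
E
```

```text
block 0.88 [240.8, 103.5, 345.5, 202.5] [ 0.5697 -0.316   0.0377] [ 0.5335 -0.3554  0.036 ] [ 0.6044 -0.2754  0.0391]
offcut_center 0.86 [288.1, 239.1, 354.6, 279.5] [ 0.4662 -0.3449  0.0372] [ 0.4478 -0.3719  0.0113] [ 0.481  -0.3135  0.039 ]
offcut_center 0.4 [241.6, 104.1, 348.0, 203.8] [ 0.5696 -0.3164  0.0376] [ 0.533  -0.356   0.0355] [ 0.6052 -0.2755  0.0391]
block 3.475 [ 0.89  0.5  -0.56  1.69  0.3   1.04 -1.34]
starter 0.58 [127.8, 122.3, 228.8, 204.1] [0.5639 0.1087 0.0766] [0.5279 0.0698 0.0571] [0.5914 0.1488 0.089 ]
clamp_mid 0.62 [388.7, 167.8, 453.1, 255.1] [ 0.5265 -0.1071  0.0907] [ 0.4882 -0.129   0.0517] [ 0.5566 -0.0972  0.1195]
lip_mid 0.69 [108.5, 31.2, 527.8, 215.5] [ 0.6056 -0.0142  0.0742] [ 0.5189 -0.1703  0.009 ] [0.6731 0.147  0.0973]
jar 0.61 [257.5, 244.1, 309.6, 314.0] [0.4481 0.0106 0.0362] [ 0.4297 -0.0174  0.0067] [0.4561 0.0385 0.0606]
rail 5.15 [ 0.51  0.33 -0.72  1.84  0.25  1.06 -1.88]
spacer12 0.64 [252.4, 227.8, 310.3, 256.2] [0.4538 0.3284 0.0606] [0.4431 0.3046 0.0187] [0.4558 0.3522 0.0667]
spacer16_center 0.96 [244.4, 99.8, 304.0, 124.6] [0.5683 0.3358 0.0656] [0.5606 0.312  0.064 ] [0.5765 0.3595 0.0671]
rack_mid 0.8 [237.3, 71.3, 312.2, 262.5] [0.5284 0.3368 0.0083] [0.417  0.3038 0.0061] [0.6009 0.3671 0.0308]
rack 6.8167 [-0.1   0.51 -0.72  1.73  0.38  1.05 -2.53]
```

View pics/all.png

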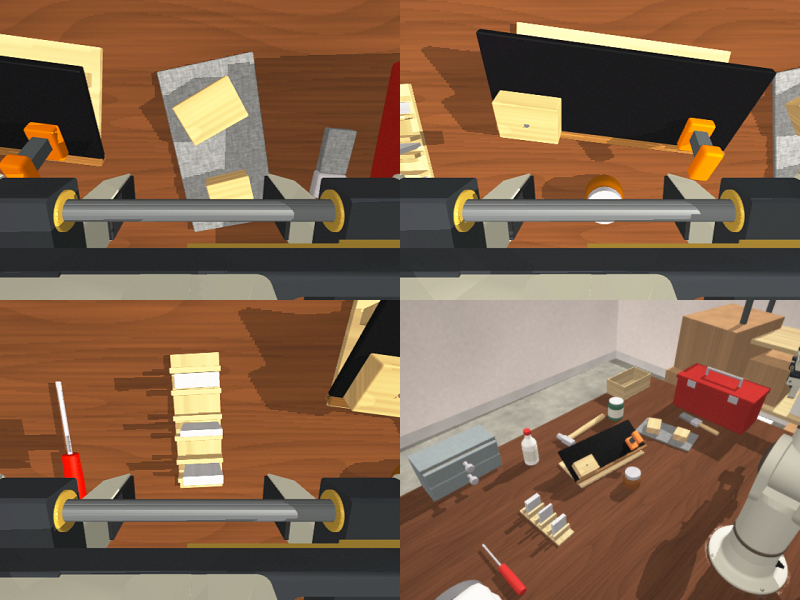

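```bash
cat > est.py <<'E'
from h import *
import pickle
D=pickle.load(open("D.pkl","rb"))
def mar(P2):
    c,(w,h),a=cv2.minAreaRect((P2*1000).astype(np.float32)); return np.round(c,1),round(w,1),round(h,1),round(a,1)
def clean(m): # drop edge pixels
    return cv2.morphologyEx(m.astype(np.uint8),cv2.MORPH_OPEN,np.ones((3,3)))>0
# block
s=D["block"];W=cloud(s)
for t in ("block","offcut_center"):
    m=s["reg"][t][0]["region"]; m=clean(m&(W[...,2]>.034)); print(t,mar(W[m][:,:2]),np.median(W[m][:,2]))
m=(abs(W[...,2]-.008)<.003)&(s["img"].std(-1)<12); print("board z",np.median(W[clean(m)][:,2]))
# rack
s=D["rack"];W=cloud(s)
m=clean((W[...,2]>.061)&(W[...,1]>.25)&(W[...,1]<.42)&(W[...,0]>.4)&(W[...,0]<.62))
n,l=cv2.connectedComponents(m.astype(np.uint8))
for i in range(1,n):
    if (l==i).sum()>40: print("sp",(l==i).sum(),mar(W[l==i][:,:2]),np.median(W[l==i][:,2]).round(4))
m=clean(cv2.dilate(s["reg"]["rack_mid"][0]["region"].astype(np.uint8),np.ones((3,3)))>0)&(W[...,2]>.004)&(W[...,2]<.034)
print("rack",mar(W[m][:,:2])); m&=W[...,2]>.026; print("ribs",mar(W[m][:,:2]))
# rail
s=D["rail"];W=cloud(s);im=s["img"].astype(int)
x=W[...,0];y=W[...,1];z=W[...,2]
m=clean((im.max(-1)<60)&(x>.47)&(x<.72)&(abs(y)<.25)&(z>.03)&(z<.13))
P=W[m]
for _ in range(4):
    c=P.mean(0);nrm=np.linalg.svd(P-c,full_matrices=False)[2][2];nrm*=np.sign(nrm[2]); P=P[abs((P-c)@nrm)<.002]
print("n",nrm.round(4),"tilt",np.degrees(np.arccos(nrm[2])),"yaw",np.degrees(np.arctan2(-nrm[1],-nrm[0])),len(P))
t=np.radians(30)
for name in ["rail","starter","starter2"]:
  yaw=YAW if name!="rail" else np.arctan2(-nrm[1],-nrm[0])
  ex=np.array([np.cos(yaw)*np.cos(t),np.sin(yaw)*np.cos(t),np.sin(t)]);ey=np.array([-np.sin(yaw),np.cos(yaw),0]);en=np.cross(ex,ey)
  if name=="rail":
    Q=np.c_[P@ex,P@ey]; r=mar(Q); print("rail",r); a=r[3]; a=(a+45)%90-45; YAW=yaw+np.radians(a); print("corr",a,"h",np.median(P@en))
    # one refit in yaw
  else:
    m=s["reg"]["starter"][0]["region"]; S=W[clean(m)]; hS=S@en; h0=np.median(P@en); k=abs(hS-h0-.03)<.004
    r=mar(np.c_[S[k]@ex,S[k]@ey]); print("starter top",r,"h",np.median(hS[k])-h0)
    C=W[(im[...,0]>180)&(im[...,2]<90)&(abs(y)<.2)&(x>.47)&(z>.04)]; C=C[(C@en-h0>.01)&(C@en-h0<.08)]; print("clamp row",np.percentile(C@ey,[1,99]),"starter row",np.percentile(S[k]@ey,[1,99]),np.percentile(S[k]@ex,[1,99]),"rail ex",np.percentile(P@ex,[.5,99.5]),np.percentile(P@ey,[.5,99.5]))
    print("yaw",np.degrees(YAW)); break
E
python3 est.py
```

```text
block (array([ 568.6, -315.7]), 57.5, 80.1, 30.0) 0.03766180726234017
offcut_center (array([ 504.3, -343.5]), 114.4, 64.1, 0.1) 0.03755692420934287
board z 0.007664991449396696
sp 1290 (array([568.4, 335.7]), 16.0, 49.5, 2.8) 0.0656
sp 597 (array([508.7, 330.6]), 8.1, 49.9, 2.6) 0.0655
sp 81095 (array([498.8, 333.3]), 161.0, 61.2, 89.9) 0.2791
sp 785 (array([448.9, 328.3]), 12.7, 49.8, 2.7) 0.0655
rack (array([508.4, 334.4]), 190.1, 64.0, 2.8)
ribs (array([508.6, 334.4]), 153.8, 64.0, 2.8)
n [-0.4951  0.064   0.8665] tilt 29.949846729547307 yaw -7.363114302137182 38438
rail (array([533.9,  66.4]), 128.3, 338.9, 0.0)
corr 0.0 h -0.2314932073002256
starter top (array([499.8, 181.4]), 79.9, 59.1, 89.7) h 0.02993104607431854
clamp row [-0.06018815 -0.02856332] starter row [0.14194651 0.21995645] [0.4720453  0.52861352] rail ex [0.47244845 0.59726799] [-0.1007143   0.23302793]
yaw -7.363114302137182
```

```bash
cat >> h.py <<'E'
yaw=np.radians(-7.363); t=np.radians(30)
ex=np.array([np.cos(yaw)*np.cos(t),np.sin(yaw)*np.cos(t),np.sin(t)]);ey=np.array([-np.sin(yaw),np.cos(yaw),0]);en=np.cross(ex,ey)
H0=-.2315+.0003; LIP=.4708; EDGE=.1414
def rp(a,b,h): return ex*(LIP+a)+ey*(EDGE-b)+en*(H0+h)   # a up from lip, b from starter face, h above rail
def rc(p): return (np.array(p)@ex-LIP, EDGE-np.array(p)@ey, np.array(p)@en-H0)
def quat(y,z): return R.from_matrix(np.c_[np.cross(y,z),y,z]).as_quat()
def qrail(s): return quat(s*ex,-en)
def F(): return np.array(sensors.read_contact_force())
def guard(d,maxd,f,step=.0006,speed=.03):
    f0=F(); p0=np.array(sensors.read_tcp_pos()); n=0; g=0
    while n*step<maxd:
        n+=1; manip.line_to(list(p0+d*step*n),speed=speed); g=-(F()-f0)@d
        if g>f: break
    print("guard",round(n*step*1000,1),"mm force",round(g,1),"rc",np.round(np.array(rc(sensors.read_tcp_pos()))*1000,1),"t",sensors.read_t())
    return g>f
RK=np.radians(2.8); rky=np.array([-np.sin(RK),np.cos(RK),0]); rkx=np.array([np.cos(RK),np.sin(RK),0])
SP=np.array([.4489,.3283]); Z=np.array([0,0,-1.])
BL=np.array([.5686,-.3157]); BA=np.radians(30) # short side along BA
E
python3 - <<'E'
from h import *
bs=np.array([np.cos(BA),np.sin(BA),0])
for s in (1,-1):
  for n,p,q in [("rack",[*SP,.056],quat(s*rky,Z)),("rackup",[*SP,.16],quat(s*rky,Z)),("sp",rp(.025,.006,.048),qrail(s)),("spup",rp(.025,.01,.12),qrail(s)),("blk",[*BL,.031],quat(s*bs,Z)),("blkup",[*BL,.12],quat(s*bs,Z)),("place",rp(.029,.052,.023),qrail(s)),("placeup",rp(.029,.055,.1),qrail(s))]:
    j=solver.ik(list(p),q); print(s,n,np.round(p,3),None if j is None else np.round(j,2))
E
```

```text
1 rack [0.449 0.328 0.056] [ 0.2   1.07 -1.31  1.9   1.15  1.19  0.08]
1 rackup [0.449 0.328 0.16 ] [ 0.22  0.82 -1.3   1.85  0.86  1.19  0.25]
1 sp [0.534 0.068 0.089] [ 0.15  0.4  -0.52  2.35  1.72  0.4  -2.05]
1 spup [0.498 0.068 0.152] [ 0.31  0.21 -0.71  2.39  1.29  0.38 -1.66]
1 blk [ 0.569 -0.316  0.031] [ 1.08  0.95 -0.93  1.66  0.88  1.01  0.36]
1 blkup [ 0.569 -0.316  0.12 ] [ 1.12  0.84 -1.    1.63  0.77  1.11  0.43]
1 place [0.544 0.02  0.07 ] [ 0.2   0.44 -0.43  2.35  1.96  0.34 -2.18]
1 placeup [0.505 0.022 0.136] [ 0.38  0.23 -0.63  2.4   1.45  0.31 -1.7 ]
-1 rack [0.449 0.328 0.056] [-0.28  0.61 -0.51  1.91  0.44  0.73 -2.57]
-1 rackup [0.449 0.328 0.16 ] [-0.12  0.49 -0.71  1.85  0.39  0.94 -2.53]
-1 sp [0.534 0.068 0.089] [-0.33  0.36  0.01  2.36  1.82  0.22  0.93]
-1 spup [0.498 0.068 0.152] [ 0.8   0.43 -1.29  2.38  1.46  0.66  1.41]
-1 blk [ 0.569 -0.316  0.031] [ 0.76  0.76 -0.41  1.67  0.39  0.79 -2.45]
-1 blkup [ 0.569 -0.316  0.12 ] [ 0.78  0.64 -0.45  1.64  0.33  0.94 -2.4 ]
-1 place [0.544 0.02  0.07 ] [-0.19  0.41  0.01  2.36  2.28  0.2   0.58]
-1 placeup [0.505 0.022 0.136] [ 0.77  0.37 -1.08  2.39  1.52  0.48  1.43]
```

Run:
```python
from h import *
q=quat(rky,Z)
hand.move_gripper(.068,25)
manip.movep([*SP,.13],q); 
manip.line_to([*SP,.056],speed=.15); print(sensors.read_t(),F().round(1))
hand.move_gripper(.03,25); print(sensors.read_gripper_width(),sensors.read_gripper_force(),sensors.read_t())
manip.line_to([*SP,.16],speed=.2); print(sensors.read_gripper_width(),sensors.read_t(),F().round(1))
for s in (-1,1):
    try:
        manip.movep(list(rp(.028,.010,.11)),qrail(s)); print("s",s,np.round(sensors.read_q(),2))
        manip.line_to(list(rp(.028,.010,.06)),speed=.12); break
    except manip.MotionError as e: print(s,e)
print(sensors.read_t(),np.round(np.array(rc(sensors.read_tcp_pos()))*1000,1),F().round(1),np.round(sensors.read_q(),2))
save(snap("wrist"),"held.png")
```

```text
10.3917 [ 0.3  0.1 -0.2]
0.04996585022240598 25.000676214694977 10.8333
0.04969716267195652 11.5 [-0.2  0.1 -1.1]
s -1 [ 0.89  0.78 -1.52  2.36  1.6   1.01  1.39]
13.15 [27.9  8.8 60.2] [-0.7  0.5 -0.5] [ 0.8   0.86 -1.37  2.34  1.74  1.01  1.34]
```

View pics/held.png

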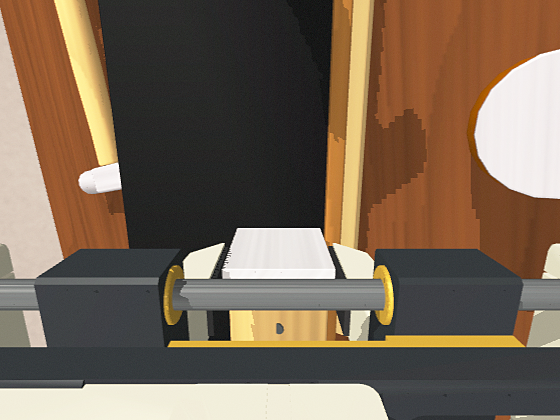

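Run:
```python
from h import *
manip.line_to(list(rp(.028,.009,.0500)),speed=.08); print(np.round(np.array(rc(sensors.read_tcp_pos()))*1000,1),F().round(1),sensors.read_t())
guard(ey,.008,3)
guard(-ex,.008,3)
guard(-en,.006,4)
print(F().round(1), (F()@ex).round(1),(F()@ey).round(1),(F()@en).round(1))
```

```text
[28.   8.9 50.2] [ 0.3 -1.1 -0.9] 13.475
guard 6.0 mm force 3.5 rc [28.   3.9 50. ] t 15.975
guard 4.8 mm force 4.3 rc [23.8  4.  50. ] t 17.975
guard 1.2 mm force 8.4 rc [23.8  3.9 49.2] t 18.475
[-1.8 -4.9  8. ] 3.0 -5.1 7.5
```

Run:
```python
from h import *
hand.move_gripper(.062)
p=np.array(sensors.read_tcp_pos()); print(rc(p),sensors.read_t(),F().round(1))
manip.line_to(list(p+en*.05),speed=.15); 
s=snap("wrist"); save(s,"stood.png")
hand.move_gripper(.076)
bs=np.array([np.cos(BA),np.sin(BA),0])
manip.line_to(list(p+en*.09+np.array([0,0,.0])),speed=.2)
ok=None
for sg in (1,-1):
    try: manip.movep([*BL,.12],quat(sg*bs,Z)); ok=sg; break
    except manip.MotionError as e: print(sg,e)
print(ok,sensors.read_t(),np.round(sensors.read_q(),2))
s=snap("side");save(s,"side2.png"); cv2.imwrite("pics/c2.png",cv2.resize(np.hstack([cv2.imread("pics/stood.png")[100:320,100:460],cv2.resize(cv2.imread("pics/side2.png")[160:280,220:416],(360,220))]),(792,242)))
```

```text
(np.float64(0.023462044390227976), np.float64(0.00347689176985827), np.float64(0.04884845178395325)) 18.9417 [-0.2  0.3  0.5]
1 21.875 [ 1.13  0.86 -1.04  1.63  0.8   1.13  0.42]
```

View pics/c2.png

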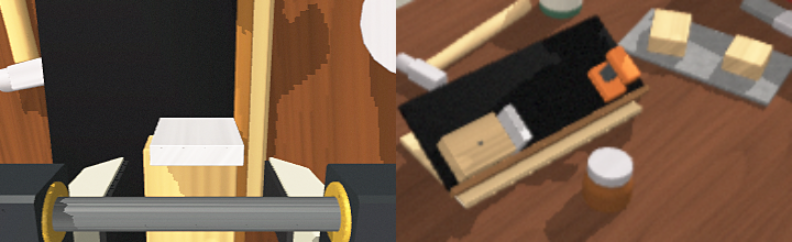

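Run:
```python
from h import *
manip.line_to([*BL,.032],speed=.12); print(F().round(1))
hand.move_gripper(.04,25); print(sensors.read_gripper_width(),sensors.read_t())
manip.line_to([*BL,.15],speed=.2); print(sensors.read_gripper_width())
manip.movep(list(rp(.031,.058,.12)),qrail(-1))
manip.line_to(list(rp(.031,.056,.055)),speed=.12)
print(sensors.read_t(),np.round(np.array(rc(sensors.read_tcp_pos()))*1000,1),F().round(1),np.round(sensors.read_q(),2))
save(snap("wrist"),"held2.png")
```

```text
[-0.4  0.5 -0.8]
0.0576543801797892 23.25
0.05743672895209779
25.9833 [31.2 55.9 55. ] [-0.3  0.1 -1.6] [ 0.87  0.72 -1.26  2.36  1.75  0.79  1.37]
```

View pics/held2.png

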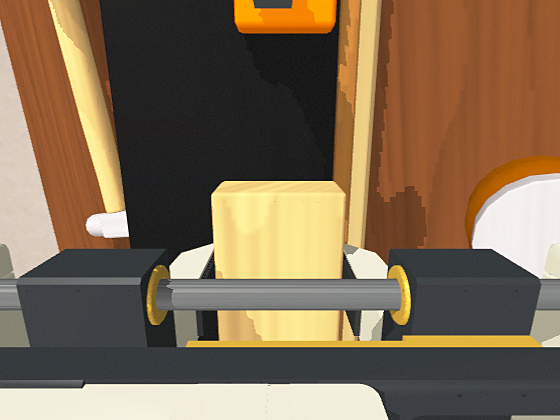

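Run:
```python
from h import *
manip.line_to(list(rp(.031,.056,.0275)),speed=.1); print(np.round(np.array(rc(sensors.read_tcp_pos()))*1000,1),F().round(1))
guard(ey,.009,2.5)
p=np.array(sensors.read_tcp_pos()); manip.line_to(list(p-ey*.001),speed=.03)
guard(-ex,.008,3)
guard(-en,.006,3,step=.0004)
guard(ey,.003,4,step=.0004)
print(F().round(1), (F()@ex).round(1),(F()@ey).round(1),(F()@en).round(1))
s=snap("wrist"); save(s,"laid.png")
```

```text
[30.9 55.9 27.8] [-0.6 -0.4 -1.7]
guard 6.0 mm force 5.1 rc [30.9 50.9 27.7] t 28.9583
guard 4.2 mm force 3.7 rc [27.8 50.9 27.8] t 30.9583
guard 3.2 mm force 11.2 rc [27.8 50.9 25.1] t 32.9583
guard 2.0 mm force 4.5 rc [27.8 50.8 25.1] t 34.2083
[-2.6 -6.9 10. ] 3.5 -7.2 9.5
```

```bash
cat > check.py <<'E'
from h import *
def check(s):
    W=cloud(s); C=np.stack(rc(W.reshape(-1,3)),-1).reshape(W.shape); 
    a,b,h=C[...,0],C[...,1],C[...,2]
    k=(abs(h-.030)<.0035)&(a>-.01)&(a<.07)
    for n,m in (("starter",k&(b>-.09)&(b<.005)),("block",k&(b>.006)&(b<.11))):
        m=cv2.morphologyEx(m.astype(np.uint8),cv2.MORPH_OPEN,np.ones((3,3)))>0
        if m.sum()>50:
            r=cv2.minAreaRect((C[m][:,:2]*1000).astype(np.float32)); print(n,np.round(r[0],1),np.round(r[1],1),round(r[2],2),np.percentile(b[m],[1,99]).round(4),np.percentile(a[m],[1,99]).round(4))
E
python3 - <<'E'
from check import *
hand.move_gripper(.070); print(F().round(1),sensors.read_t())
p=np.array(sensors.read_tcp_pos()); manip.line_to(list(p+en*.085),speed=.2)
s=snap("wrist"); save(s,"r1.png"); check(s)
hand.move_gripper(.062)
c=rc(sensors.read_tcp_pos())
manip.line_to(list(rp(.0245,.0042,.10)),speed=.15)
s=snap("wrist"); save(s,"r2.png"); check(s); print(sensors.read_t(),np.round(np.array(rc(sensors.read_tcp_pos()))*1000,1))
x=snap("side"); check(x)
cv2.imwrite("pics/c3.png",np.hstack([cv2.resize(s["img"],(440,330)),cv2.resize(x["img"][180:270,230:326],(352,330))])[:,:,::-1])
E
```

```text
[-0.8 -0.2  0.9] 34.725
starter [ 28.2 -31.7] [27.9 58.1] 89.88 [-0.045  -0.0185] [-0.0001  0.0564]
block [28.2 50.9] [80.8 58.1] 89.98 [0.0113 0.0907] [0.     0.0564]
starter [ 28.2 -40.3] [58.1 79. ] 0.06 [-0.0788 -0.0059] [-0.0001  0.0565]
block [28.3 51. ] [80.  58.2] 89.97 [0.0115 0.0903] [0.     0.0564]
36.2583 [24.2  4.7 99.9]
starter [ 28.9 -40.9] [58.4 82.4] 0.11 [-0.081  -0.0017] [0.0005 0.057 ]
```

View pics/c3.png

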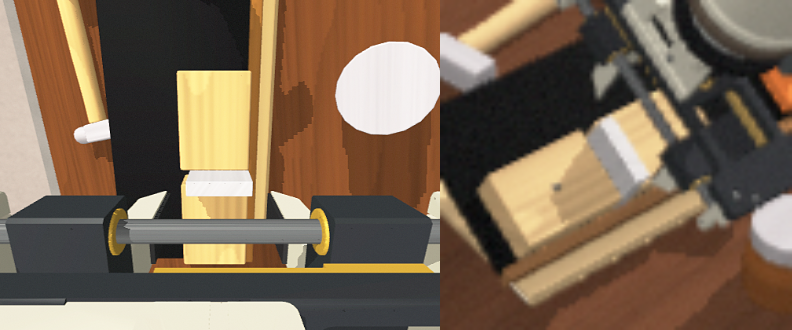

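Run:
```python
from check import *
manip.line_to(list(rp(.0236,.0040,.0492)),speed=.1); print(np.round(np.array(rc(sensors.read_tcp_pos()))*1000,1),F().round(1))
hand.move_gripper(.03,15); f0=F(); print(sensors.read_gripper_width(),f0.round(1),sensors.read_t())
p=np.array(sensors.read_tcp_pos())
for d in (.003,.010,.035): manip.line_to(list(p+en*d),speed=.04); print((F()-f0).round(1))
manip.line_to(list(p+en*.08),speed=.15); print(sensors.read_gripper_width(),sensors.read_t(),np.round(np.array(rc(sensors.read_tcp_pos()))*1000,1))
s=snap("wrist"); save(s,"r3.png"); check(s); check(snap("side"))
```

```text
[23.5  4.2 49.4] [-0.3  0.3  0.8]
0.049728129366256736 [-2.7 -1.3  5.5] 37.325
[ 2.7  0.6 -7.1]
[ 2.5  1.8 -6.8]
[ 3.6  1.1 -6.1]
0.04984546206822933 39.125 [ 24.5   4.7 129.5]
starter [ 28.  -40.2] [79.8 57.3] 89.92 [-0.0798 -0.0006] [0.0001 0.0564]
block [28.2 51.5] [58.1 80.1] 0.01 [0.0127 0.0908] [-0.0001  0.0564]
starter [ 28.5 -42.5] [77.6 58.4] 88.7 [-0.0799 -0.0053] [0.0002 0.0565]
block [27.7 19.5] [20.3 60.7] 76.73 [0.011  0.0342] [-0.      0.0566]
```

View pics/r3.png

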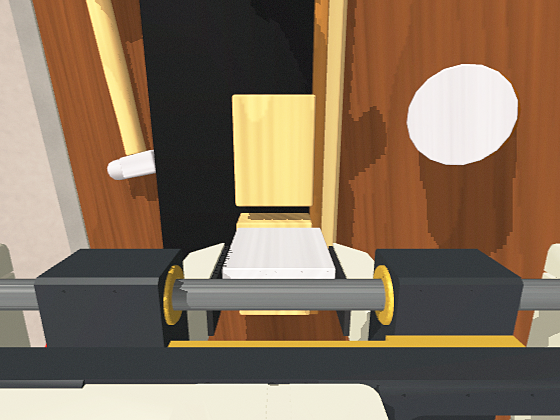

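Run:
```python
from check import *
q=quat(rky,Z)
manip.movep([.4488,.3290,.15],q); print(sensors.read_t(),sensors.read_gripper_width(),np.round(sensors.read_tcp_pos(),4))
manip.line_to([.4488,.3290,.060],speed=.12); print(F().round(1),np.round(sensors.read_tcp_pos(),4))
guard(Z,.008,3,step=.0005); print(sensors.read_tcp_pos(),F().round(1))
hand.move_gripper(.066)
p=np.array(sensors.read_tcp_pos()); manip.line_to([p[0],p[1],.16],speed=.2); manip.movep([.44,.30,.24],down(np.pi/2) if False else q)
s=snap("wrist"); save(s,"f1.png"); x=snap("side"); y=snap("scene"); check(x); check(y); print(sensors.read_t())
cv2.imwrite("pics/c4.png",np.hstack([cv2.resize(s["img"],(440,330)),cv2.resize(x["img"][180:350,160:346],(360,330))])[:,:,::-1])
W=cloud(x)
```

```text
40.2333 0.04976044959133054 [0.4489 0.3277 0.1489]
[-0.4  0.8 -0.1] [0.4491 0.3295 0.0606]
guard 4.0 mm force 6.2 rc [ -92.9 -243.1   79.1] t 43.1333
[0.44922433 0.32965914 0.05723765] [-1.1 -1.9  6.1]
starter [ 29.2 -40.2] [57.3 80.6] 0.87 [-0.0798 -0.0028] [0.0025 0.0561]
block [29.1 50.4] [58.  80.8] 1.18 [0.011  0.0856] [0.0006 0.0568]
starter [ 27.9 -43.8] [80.7 58. ] 89.74 [-0.0811 -0.0043] [-0.001   0.0558]
block [23.8 50.6] [77.8 58. ] 80.65 [0.0109 0.0885] [-0.0011  0.0537]
44.9
```

View pics/c4.png

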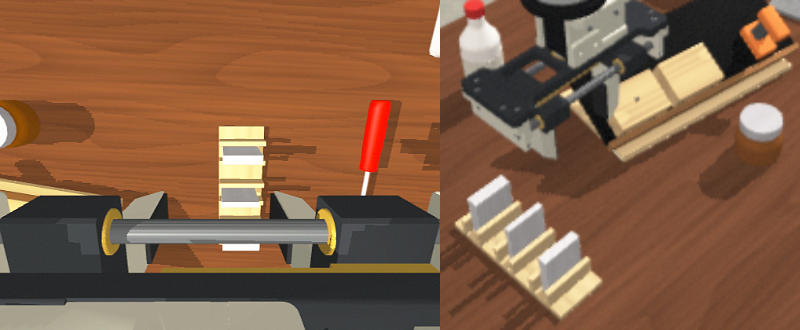

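Run:
```python
from h import *
x=snap("wrist"); W=cloud(x)
m=(W[...,2]>.05)&(W[...,2]<.075)&(W[...,1]>.28)&(W[...,1]<.38)&(W[...,0]>.4)&(W[...,0]<.6)
m=cv2.morphologyEx(m.astype(np.uint8),cv2.MORPH_OPEN,np.ones((3,3)))
n,l=cv2.connectedComponents(m)
for i in range(1,n):
    P=W[l==i]
    if len(P)>40:
        zt=np.percentile(P[:,2],80); P=P[P[:,2]>zt-.002]; r=cv2.minAreaRect((P[:,:2]*1000).astype(np.float32)); print(len(P),zt.round(4),np.round(r[0],1),np.round(r[1],1),round(r[2],1))
```

```text
610 0.0661 [447.9 330.3] [12.1 49.7] 2.7
380 0.0659 [508.  331.2] [ 8.2 49. ] 3.2
501 0.0663 [569.2 336.6] [13.9 49.2] 3.2
```

The spacer's top is at 66 mm, level with the other two, so it stands on the rack floor in its slot. The block is in place on the rail, so I'm handing in.

```bash
python3 -c "
from h import *
print(manip.finish_job())"
```

```text
the job is handed in; nothing more can be done
None
```

I handed in the job: the oak block lies flat on the rail, snug to the lip and in line with the glued block, with a gap measured at about 11.7 mm. The 12 mm spacer stands back in its own slot of the rack, and nothing else was moved. It took about 45 s of the 72 s allowed.

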